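# Reset the reader's interlock with the two-key chord

### The job

Reset the reader's interlock at the white key console on the worktop: push the sliding guard fully back, away from the robot, with the fingertips to uncover the keys, then press the two round keys down together, one fingertip on each, hold both fully down for three seconds, and let them come up again. Leave the small square key between them unpressed, force nothing, and do not pick up or shove the bottle, the label roll or the dish standing round the console.

Things in the scene. Friction and masses are not known exactly. Their poses are not given: they have to be found in the camera images.
- console: White box, 164 (x) x 150 (y) x 30 mm high, fixed; origin: centre of its underside, on the worktop; x to its far end (away from the robot), y left, z up. Keys in a row at x = -36 mm: round at y = +30, small square at 0, round at y = -30. Guide rails 6 wide, 4 high along the sides at y = +-66.5 mm. All parts keep these axes.
- left_key_top (a point): Centre of the top face of the left round black key (26 mm diameter), 44 mm above the worktop when up; it moves down with the key. The key stands in a steel collar 36 mm across, whose top is 34 mm above the worktop.
- right_key_top (a point): The same for the right round black key, 60 mm from the left one, centre to centre.
- left_key (a joint): Travel of the left round key in m: 0 up, 0.006 fully down. A spring returns it: about 1.2 N starts it, 4 N holds it fully down.
- right_key (a joint): The same for the right round key.
- centre_key_top (a point): Centre of the top of the small square black key (14 x 14 mm) midway between the round keys, in a low square steel bezel; its top is 36 mm above the worktop, 8 mm lower than the round keys. Not to be pressed.
- centre_key (a joint): Travel of the square key in m: 0 up, 0.003 fully down (2 N).
- guard_front (a point): Middle of the near upright face of the grey sliding guard, 58 mm above the worktop; moves with it. The guard is a hood 80 mm long (x), 139 mm wide on side skirts; its near face reaches from 48 to 68 mm above the worktop and passes 4 mm over the round keys. Push this face along the console's +x.
- guard (a joint): How far the guard is pushed back in m: 0 fully over the keys (near face at console x = -62 mm), 0.060 fully back at its stop (near face at x = -2 mm, keys free). It starts somewhere from 0 to 0.015. It slides with about 1.5 N friction and stays where it is left.
- reader: Obstacle to keep clear of: the big white instrument to the left of the console, about 270 x 400 mm, fixed; its tilted screen on its right half stands up to 280 mm above the worktop. Origin at the centre of its underside.
- amber_bottle: Loose bystander: brown bottle, 48 mm diameter, 95 mm tall, upright beyond the console's far end. Origin at the centre of its underside.
- label_roll: Loose bystander: white label roll lying flat, 58 mm diameter, 26 mm high, beyond the console's far end. Origin at the centre of its underside.
- petri: Loose bystander: round shallow dish, 69 mm diameter, 15 mm high, on the robot's side of the console. Origin at the centre of its underside.

How it is judged:
On the way, in this order (a step that is already met when the one before it is completed fails the run):
1. the guard is pushed back (value of joint guard above 0.052 m), for 0.1 s.
2. both round keys are held fully down together, by the fingers, for three seconds (2.7 s counts) (value of joint each of left_key, right_key above 0.0045 m and value of joint guard above 0.052 m and contact force between the fingers and console above 4 N), for 2.7 s.
3. both round keys have come up again (value of joint each of left_key, right_key below 0.001 m), for 0.2 s.
At the end, for the whole second after the job is handed in: The guard is pushed back (within 8 mm of its stop), all three keys are up (within 1 mm), and the bottle, label roll and dish are where they stood (within 20 mm), the bottle upright (all of step 3 and value of joint guard above 0.052 m and value of joint centre_key below 0.001 m and distance of each of amber_bottle, label_roll, petri from where it was at the start of the episode below 0.02 m and angle between amber_bottle's own z axis and vertical below 0.2 rad); the robot touches nothing.
It fails at once if one round key is pressed (over 4 mm) while the other is still up (under 1.5 mm) ((value of joint left_key above 0.004 m and value of joint right_key below 0.0015 m) or (value of joint right_key above 0.004 m and value of joint left_key below 0.0015 m)).
It fails at once if the square key is pressed (over 1.5 mm) (value of joint centre_key above 0.0015 m).
It fails at once if the console or anything on it is pressed or pushed with more than 60 N (contact force between any of the arm, the fingers and console above 60 N).
It fails at once if the bottle, label roll or dish is lifted or shoved (over 20 mm) (distance of any of amber_bottle, label_roll, petri from where it was at the start of the episode above 0.02 m).
It also fails if it takes over 51 s, if anything falls off the work surface, if the arm or the gripper's body presses on something with over 40 N, if the wrist force passes 120 N, or if a joint passes its speed limit or range.

### The arm

A 7-joint arm with a two-finger parallel gripper is mounted at the origin on a cart in front of the work surface, level with it; the furniture and walls round the work are solid. World frame = base frame: x ahead of the robot, y to its left, z up, the work surface at z = 0. Lengths are in m, angles in rad, forces in N, time in s.
With the tool pointing down it reaches from about 0.4 to 0.85 m from the base axis. Payload 4.5 kg.
Tool frame: the origin (TCP) lies where the fingers leave the gripper's body, on its centre line; the fingertips stand 64 mm ahead of it and the grasp point (between the pads) lies 45 mm ahead of it; z points along the fingers, y is the line along which they close (so a half turn about z gives the same grasp; the last joint's range is limited). The gripper opens to 88 mm and grips with 3 to 60 N. Pads are 18 mm wide; open, the fingers measure 123 mm over their backs; the gripper's body (75 mm by 187 mm) begins 45 mm behind the grasp point.
Start: joints at [-1.167, 0.689, -0.195, 1.565, 0.157, 0.902, -0.215], TCP at [0.226, 0.583, 0.303] pointing down, gripper open.
Joint ranges: [-3.01, 3.01], [-0.46, 2.08], [-1.47, 1.51], [0.13, 2.56], [-1, 4.14], [0.04, 2.09], [-2.66, 2.66]. Speed limits (rad/s): [2.57, 2.57, 3.14, 3.14, 3.14, 3.14, 3.14].

### API

Orientations are given as a unit quaternion [x, y, z, w].
In Python, from plant import r gives the robot as it stands.
- The arm moves only by the tool play_rows, never from a script. Its arguments are lists of equal length, an entry for each row: "translation": the shift along the tool's x, y, z in m, a list of three; "delta_rot": the turn, a rotation vector about the tool's x, y, z in degrees, a list of three; "grip": the opening, from -1 (shut) to 1 (fully open). In form: {"translation": [[x, y, z], ...], "delta_rot": [[rx, ry, rz], ...], "grip": [grip, ...]}. A call has 1 to 20 rows; each row shifts and turns the commanded pose from where the row before left it, along the tool's axes as they then stand; what a row does not reach is not made up. A row lasts 1/8 s, in which the tool goes at most 62.5 mm and 10.7 degrees, less where a joint would pass 70% of its speed; a pose out of reach is approached as far as the arm can. A call with a gripper value outside its range is refused whole. The fingers move at their own pace and stop on an object; "squeeze" is the grip in N (left out, the last holds). Time passes only in rows, so rows that do not move let the fingers close. It gives the time, the measured TCP pose, the force, the opening and the grip force at its end, in the units of the state.
- r.get_state(): the state, without advancing time (a new reading comes with each control period).
- r.snapshot(name): name is "scene" or "side" or "wrist"; returns the picture (480x640x3 uint8, blue, green, red); there is no depth.
- r.get_calibration(name): a dict with "intrinsics" (3x3 intrinsics, pixels), "eye" and "rotation" of the camera in the world. Camera axes: x right, y up, looking along -z (the intrinsics and any distortion apply to the point x, -y, -z); pixel columns grow to the right and rows downward; lengths in m; the calibration is good to about 2 mm. A picture is of the moment at which its call begins: read the wrist's pose just before it. get_calibration takes no time and is no camera call; for the wrist camera it gives the pose at the moment of the call.
- r.finish_job(): hands the job in; it is judged then, once.
Trained networks look in the newest picture that a camera, given by its name, has taken for a name from the list of things; names that differ only in an ending like _2 or _b are one class to them, and where a whole thing is asked for, a point or a joint stands for the part that bears it (a point fixed in the world has none). Each returns a list of dicts, best first, with "confidence" (0 to 1); they miss things now and then, are a little off and sometimes report something else, mostly with a low value. They report only what shows in the picture. A call takes as long as a camera call.
- r.look_for(camera, target): "point" ([x, y, z] in m, in world coordinates, good to about 4 mm: the middle of the surface that is visible of it).
- r.silhouettes(camera, target): "pixels" (480x640 bool, what is visible of it).
The state is a dict: "clock": time; "q": joint angles; "qd": joint speeds; "joint_torque": joint torques, N m; "tool_pos": TCP position; "eef_rot": TCP orientation; "contact_force": force on the tool from outside, world axes, zero at the start; "moment": the same for the moment, N m; "opening": opening from 0.0 (shut) to 1.0 (fully open); "finger_force": force on a finger pad.
Only numpy, scipy, OpenCV 4.12 (cv2) and the standard library are available. Lean on these libraries where they do the work, as an engineer would, in place of code of your own. Each camera call takes 0.05 s, during which the arm holds its last target. There are 200 camera calls.

## Working session

There is one attempt and no reset: what is moved stays moved. The work goes in short steps, Python scripts to look and compute and a tool call to move; the robot and the scene stay as the last step left them, time stands still between calls to the robot, and variables do not carry over. Pictures are saved under pics/ and viewed, at most 10 in all, crops included, and the job is handed in when it is done.

Besides the shell and the picture viewer there is one more tool, called after ">>>" by a JSON object that holds its "name" and its "arguments". play_rows: Moves the arm, as the interface text tells. Its arguments: {"type":"object","properties":{"translation":{"type":"array","items":{"type":"array","items":{"type":"number"}}},"delta_rot":{"type":"array","items":{"type":"array","items":{"type":"number"}}},"grip":{"type":"array","items":{"type":"number"}},"squeeze":{"type":"number"}},"required":["translation","delta_rot","grip"]}

```bash
mkdir -p pics
cat > h.py <<'E'
import numpy as np, cv2
from plant import r
from scipy.spatial.transform import Rotation as R
def proj(cam,P):
    c=r.get_calibration(cam);p=(np.asarray(P)-c["eye"])@np.array(c["rotation"])
    p=p*[1,-1,-1];u=np.array(c["intrinsics"])@p.T;return (u[:2]/u[2]).T
def ray(cam,uv,z):
    c=r.get_calibration(cam);d=np.linalg.inv(c["intrinsics"])@[uv[0],uv[1],1];d=np.array(c["rotation"])@(d*[1,-1,-1])
    e=np.array(c["eye"]);return e+d*(z-e[2])/d[2]
E
python3 - <<'E'
from h import *
s=r.get_state();print(s["clock"],s["tool_pos"],s["eef_rot"],R.from_quat(s["eef_rot"]).as_matrix().round(3))
for c in ["scene","side","wrist"]:
    cv2.imwrite(f"pics/{c}0.png",r.snapshot(c));k=r.get_calibration(c);print(c,k["eye"])
    for t in ["console","left_key_top","right_key_top","centre_key_top","guard_front","reader","amber_bottle","label_roll","petri"]:
        for d in r.look_for(c,t)[:1]:print(c,t,np.round(d["point"],3),round(d["confidence"],2))
a=cv2.imread("pics/scene0.png");b=cv2.imread("pics/side0.png")
E
```

```text
0.0 [0.2257592  0.58224997 0.30189871] [ 1.83825674e-01  9.82958419e-01 -9.27766552e-04 -8.79982870e-05] [[-0.932  0.361 -0.001]
 [ 0.361  0.932 -0.002]
 [-0.    -0.002 -1.   ]]
scene [1.11382616 0.0829391  1.07972352]
scene console [ 0.635 -0.101  0.033] 0.58
scene left_key_top [ 0.487 -0.055  0.014] 0.71
scene guard_front [ 0.609 -0.103  0.068] 0.65
scene amber_bottle [ 0.741 -0.086  0.068] 0.64
scene label_roll [ 0.731 -0.159  0.023] 0.71
scene petri [ 0.49  -0.055  0.013] 0.76
side [0.5692911  0.92211524 0.91628212]
side guard_front [ 0.606 -0.078  0.068] 0.79
side reader [ 0.606 -0.08   0.066] 0.65
side amber_bottle [ 0.724 -0.07   0.06 ] 0.66
wrist [0.16171178 0.60663418 0.38568175]
```

View pics/scene0.png

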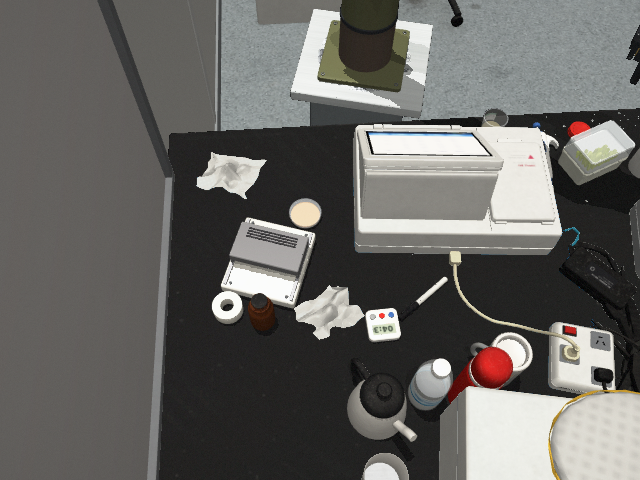

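View pics/side0.png

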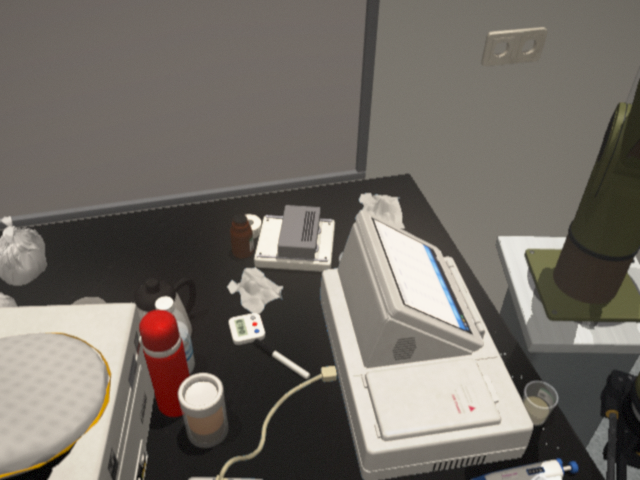

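Run:
```python
from h import *
a=cv2.imread("pics/scene0.png")[190:340,190:350];cv2.imwrite("pics/c.png",cv2.resize(a,(640,600),interpolation=cv2.INTER_CUBIC))
```

```text
(no output)
```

View pics/c.png

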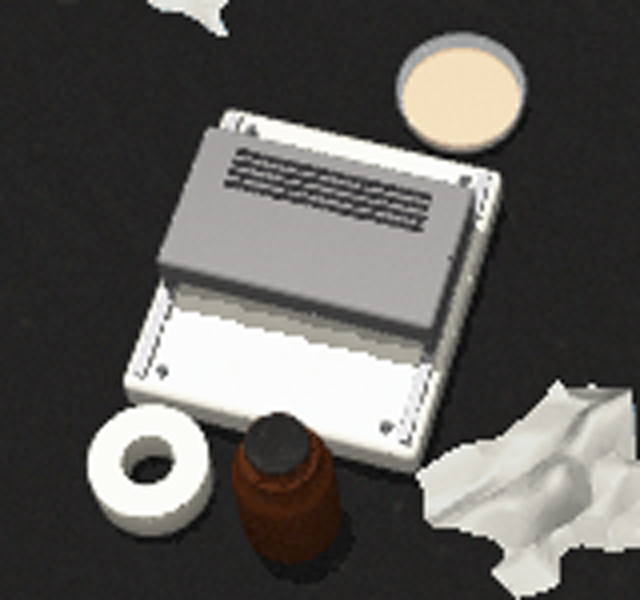

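The crop (4×, offset 190,190) shows the console's top corners at about (226,108), (499,173), (414,462), (126,383), and the guard top at (207,127), (476,197), (433,330), (158,265). The dish is close to the near-left corner; the bottle and the label roll are at the far end.

Run:
```python
from h import *
from scipy.optimize import least_squares
f=lambda L:np.array(L)/4+190
ct=f([(226,108),(499,173),(416,466),(124,386)]);gt=f([(207,127),(476,197),(433,330),(158,265)])
m=np.array([(-82,-75,30),(-82,75,30),(82,75,30),(82,-75,30)])/1e3
def P(p,m): 
    c,s=np.cos(p[2]),np.sin(p[2]);return np.c_[p[0]+c*m[:,0]-s*m[:,1],p[1]+s*m[:,0]+c*m[:,1],m[:,2]]
def g(p):
    x=-.062+p[3];return np.array([(x,-.0695,.068),(x,.0695,.068),(x+.08,.0695,.068),(x+.08,-.0695,.068)])
fun=lambda p:np.r_[(proj("scene",P(p,m))-ct).ravel(),(proj("scene",P(p,g(p)))-gt).ravel()]
s=least_squares(fun,[.6,-.1,0,.01]);print(s.x,np.degrees(s.x[2]),s.fun.round(1))
print(P(s.x,np.array([[-.036,.03,.044],[-.036,-.03,.044]])))
p=ray("scene",f([(461,92)])[0],.01);print("petri",p)
print("bottle",ray("scene",f([(278,440)])[0],.095),"roll",ray("scene",f([(150,460)])[0],.026))
```

```text
Traceback (most recent call last):
  File "h.py", line 5, in proj
    c=r.get_calibration(cam);p=(np.asarray(P)-c["eye"])@np.array(c["rotation"])
                               ~~~~~~~~~~~~~~~~~~~~~~~~^~~~~~~~~~~~~~~~~~~~~~~~
ValueError: matmul: Input operand 1 has a mismatch in its core dimension 0, with gufunc signature (n?,k),(k,m?)->(n?,m?) (size 4 is different from 3)
```

```bash
cat > h.py <<'E'
import numpy as np, cv2
from plant import r
from scipy.spatial.transform import Rotation as R
from scipy.optimize import least_squares
def cal(cam):
    c=r.get_calibration(cam);return np.array(c["intrinsics"]),np.array(c["eye"]),R.from_quat(c["rotation"]).as_matrix()
def proj(cam,P,c=None):
    K,e,M=c or cal(cam);p=((np.asarray(P)-e)@M)*[1,-1,-1];u=K@p.T;return (u[:2]/u[2]).T
def ray(cam,uv,z,c=None):
    K,e,M=c or cal(cam);d=M@(np.linalg.inv(K)@[uv[0],uv[1],1]*[1,-1,-1]);return e+d*(z-e[2])/d[2]
def P(p,m): 
    m=np.array(m,float);c,s=np.cos(p[2]),np.sin(p[2]);return np.c_[p[0]+c*m[:,0]-s*m[:,1],p[1]+s*m[:,0]+c*m[:,1],m[:,2]]
m=np.array([(-82,-75,30),(-82,75,30),(82,75,30),(82,-75,30)])/1e3
def g(p):
    x=-.062+p[3];return np.array([(x,-.0695,.068),(x,.0695,.068),(x+.08,.0695,.068),(x+.08,-.0695,.068)])
E
python3 - <<'E'
from h import *
print(r.get_calibration("scene"))
f=lambda L:np.array(L)/4+190
ct=f([(226,108),(499,173),(416,466),(124,386)]);gt=f([(207,127),(476,197),(433,330),(158,265)])
c=cal("scene")
fun=lambda p:np.r_[(proj("scene",P(p,m),c)-ct).ravel(),(proj("scene",P(p,g(p)),c)-gt).ravel()]
s=least_squares(fun,[.6,-.1,0,.01]);print(s.x,np.degrees(s.x[2]),s.fun.round(1))
print(P(s.x,np.array([[-.036,.03,.044],[-.036,-.03,.044]])))
p=ray("scene",f([(461,92)])[0],.01);print("petri",p)
print("bottle",ray("scene",f([(278,440)])[0],.095),"roll",ray("scene",f([(150,460)])[0],.026))
st=r.get_state();print(st["clock"]);K,e,M=cal("wrist");T=R.from_quat(st["eef_rot"]).as_matrix()
print("wrist cam in tool",T.T@(e-st["tool_pos"]),"\n",(T.T@M).round(3),K)
E
```

```text
{'intrinsics': array([[590.14461954,   0.        , 317.48629429],
       [  0.        , 590.14461954, 232.51150653],
       [  0.        ,   0.        ,   1.        ]]), 'eye': array([1.11382616, 0.0829391 , 1.07972352]), 'rotation': array([0.16360132, 0.19111067, 0.74593761, 0.61667529])}
[ 0.61578898 -0.09962285 -0.07217953  0.01355513] -4.13558222208077 [-0.2 -0.3  1.7  0.1  0.3 -0.5 -1.3  0.7 -0.  -0.1  0.5 -1.5  0.1  1.1
 -1.   0.2]
[[ 0.58204623 -0.06710476  0.044     ]
 [ 0.57771922 -0.12694853  0.044     ]]
petri [ 0.48474679 -0.05329782  0.01      ]
bottle [ 0.72895452 -0.08738988  0.095     ] roll [ 0.72356182 -0.15691616  0.026     ]
1.5
wrist cam in tool [ 0.06843189 -0.00093356 -0.0829444 ] 
 [[-0.001  0.963  0.268]
 [ 1.     0.     0.001]
 [ 0.001  0.268 -0.963]] [[411.40380369   0.         310.8242967 ]
 [  0.         411.40380369 235.77520837]
 [  0.           0.           1.        ]]
```

>>> {"name": "play_rows", "arguments": {"translation": [[0,0,-0.04],[0,0,-0.04],[0,0,-0.04],[-0.037,-0.037,0],[-0.037,-0.037,0],[-0.037,-0.037,0],[-0.037,-0.037,0],[-0.037,-0.037,0],[-0.037,-0.037,0],[-0.037,-0.037,0],[-0.037,-0.037,0],[-0.037,-0.037,0],[-0.037,-0.037,0],[-0.037,-0.037,0],[-0.037,-0.037,0],[-0.037,-0.037,0],[-0.037,-0.037,0],[0,0,0],[0,0,0],[0,0,0]], "delta_rot": [[0,0,0],[0,0,0],[0,0,0],[0,0,0],[0,0,0],[0,0,0],[0,0,0],[0,0,0],[0,0,0],[0,0,0],[0,0,0],[0,0,0],[0,0,0],[0,0,0],[0,0,0],[0,0,0],[0,0,0],[0,0,-5.7],[0,0,-5.7],[0,0,-5.7]], "grip": [-0.034,-0.034,-0.034,-0.034,-0.034,-0.034,-0.034,-0.034,-0.034,-0.034,-0.034,-0.034,-0.034,-0.034,-0.034,-0.034,-0.034,-0.034,-0.034,-0.034]}}

```text
clock: 4.0
tool_pos: [0.5216, -0.0876, 0.4227]
eef_rot: [0.034, 0.999, 0.0, -0.0]
contact_force: [0.5, -0.4, 0.2]
opening: 0.483
finger_force: 0.0
```

>>> {"name": "play_rows", "arguments": {"translation": [[0,0,0.04],[0,0,0.04],[0,0,0.04],[0.01,0,0.02],[0.01,0,0],[0,0,0]], "delta_rot": [[0,0,0],[0,0,0],[0,0,0],[0,0,0],[0,0,0],[0,0,0]], "grip": [-0.034,-0.034,-0.034,-0.034,-0.034,-0.034]}}

```text
clock: 4.75
tool_pos: [0.5015, -0.086, 0.2836]
eef_rot: [0.036, 0.999, -0.0, 0.0]
contact_force: [0.4, 0.2, -0.2]
opening: 0.48
finger_force: 0.0
```

Run:
```python
from h import *
s=r.get_state();print(s["clock"],s["tool_pos"],s["opening"],R.from_quat(s["eef_rot"]).as_matrix().round(4))
c=cal("wrist");a=r.snapshot("wrist");cv2.imwrite("pics/w1.png",a)
np.savez("w1.npz",K=c[0],e=c[1],M=c[2])
p=[.6158,-.0996,-.0722,.0136]
for q in (P(p,m),P(p,g(p))):
    uv=proj("wrist",q,c);print(uv.round(1))
    for x,y in uv: cv2.circle(a,(int(x),int(y)),3,(0,0,255),1)
cv2.imwrite("pics/w1m.png",a)
for t in ["guard_front","petri"]:
    for d in r.look_for("wrist",t)[:1]:print(t,np.round(d["point"],3),round(d["confidence"],2))
```

```text
4.75 [ 0.50153755 -0.0860405   0.28360674] 0.47969526016411346 [[-9.975e-01  7.130e-02  9.000e-04]
 [ 7.130e-02  9.975e-01 -1.000e-04]
 [-9.000e-04 -1.000e-04 -1.000e+00]]
[[218.3 244.7]
 [393.9 244.8]
 [384.6 408.1]
 [228.6 408. ]]
[[217.4 299.5]
 [394.  299.6]
 [388.8 387.4]
 [223.2 387.3]]
guard_front [ 0.582 -0.088  0.067] 0.64
petri [ 0.479 -0.051  0.014] 0.63
```

View pics/w1m.png

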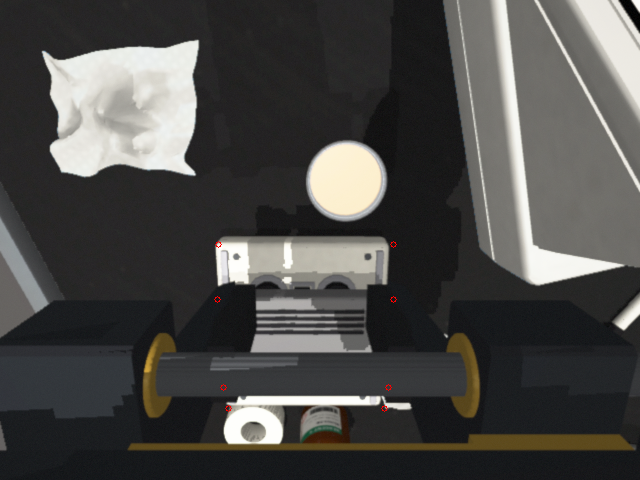

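The wrist view shows the console's near edge at row ~240, spanning columns 217–391, the collars near (267,283) and (338,283), and the dish at (346,181). That agrees with the fit to within 1–2 mm. I'll check it on an enlarged crop.

Run:
```python
from h import *
z=np.load("w1.npz");c=(z["K"],z["e"],z["M"]);a=cv2.imread("pics/w1.png")
o=np.array([205,230]);b=cv2.resize(a[230:310,205:405],None,fx=4,fy=4,interpolation=cv2.INTER_CUBIC)
p=[.6158,-.0996,-.0722,.0136]
t=np.linspace(0,2*np.pi,60)
for y in (.03,-.03):
    for rr,zz in ((.018,.034),(.013,.044)):
        uv=(proj("wrist",P(p,np.c_[-.036+rr*np.cos(t),y+rr*np.sin(t),0*t+zz]),c)-o+.5)*4
        cv2.polylines(b,[uv.astype(int)],True,(0,0,255),1)
for q in (m,g(p)):
    uv=(proj("wrist",P(p,q),c)-o+.5)*4;cv2.polylines(b,[uv.astype(int)],True,(0,255,0),1)
x=.0665
for q in ([[-.08,.0635,.034],[.0,.0635,.034]],[[-.08,-.0635,.034],[.0,-.0635,.034]]):
    uv=(proj("wrist",P(p,q),c)-o+.5)*4;cv2.polylines(b,[uv.astype(int)],True,(255,0,0),1)
cv2.imwrite("pics/w1c.png",b)
```

```text
(no output)
```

View pics/w1c.png

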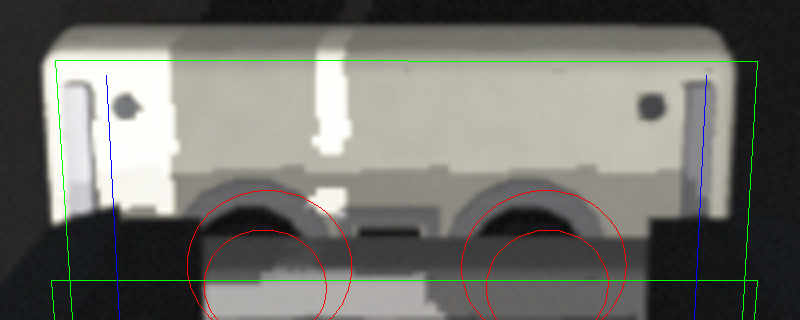

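>>> {"name": "play_rows", "arguments": {"translation": [[-0.007,-0.001,0.02],[-0.007,-0.001,0.03],[-0.007,-0.001,0.03],[-0.007,-0.001,0.03],[-0.007,-0.002,0.03],[-0.007,-0.001,0.025],[0,0,0],[0,0,0]], "delta_rot": [[0,0,0],[0,0,0],[0,0,0],[0,0,0],[0,0,0],[0,0,0],[0,0,0],[0,0,0]], "grip": [-0.034,-0.034,-0.034,-0.034,-0.034,-0.034,-0.034,-0.034]}}

```text
clock: 5.9
tool_pos: [0.5436, -0.096, 0.1187]
eef_rot: [0.036, 0.999, -0.0, 0.001]
contact_force: [0.2, 0.4, -0.1]
opening: 0.48
finger_force: 0.0
```

Run:
```python
from h import *
s=r.get_state();print(s["clock"],s["tool_pos"],s["contact_force"],R.from_quat(s["eef_rot"]).as_matrix().round(4)[:,1])
cv2.imwrite("pics/w2.png",r.snapshot("wrist"))
```

```text
5.9 [ 0.54362941 -0.09598985  0.11870155] [ 0.20155978  0.37901061 -0.09585242] [0.0713 0.9975 0.    ]
```

View pics/w2.png

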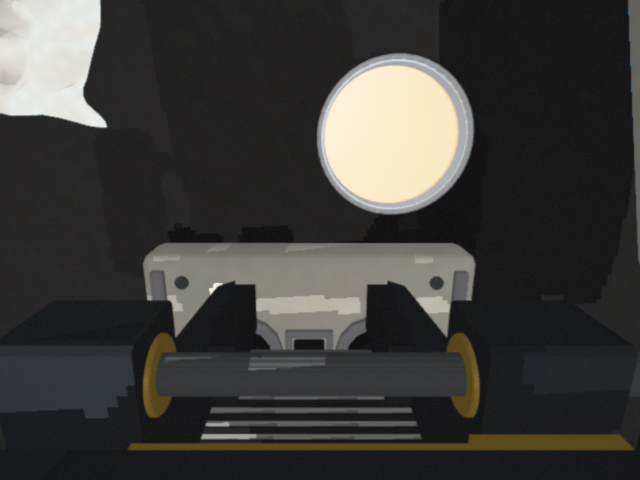

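The fingers (inner edges at 256 and 367, centre 311) sit within about 1 mm of the square key's column (309) and the console's middle (310). Now I'll push.

>>> {"name": "play_rows", "arguments": {"translation": [[-0.006,0,0],[-0.006,0,0],[-0.005,0,0],[-0.005,0,0],[-0.006,0,0],[-0.006,0,0],[-0.006,0,0],[-0.006,0,0],[-0.006,0,0]], "delta_rot": [[0,0,0],[0,0,0],[0,0,0],[0,0,0],[0,0,0],[0,0,0],[0,0,0],[0,0,0],[0,0,0]], "grip": [-0.034,-0.034,-0.034,-0.034,-0.034,-0.034,-0.034,-0.034,-0.034]}}

```text
clock: 7.08
tool_pos: [0.5953, -0.0998, 0.1177]
eef_rot: [0.036, 0.999, -0.0, -0.0]
contact_force: [-1.4, -0.7, 0.7]
opening: 0.482
finger_force: 0.9
```

>>> {"name": "play_rows", "arguments": {"translation": [[-0.002,0,0],[-0.002,0,0],[-0.002,0,0],[0,0,0]], "delta_rot": [[0,0,0],[0,0,0],[0,0,0],[0,0,0]], "grip": [-0.034,-0.034,-0.034,-0.034]}}

```text
clock: 7.58
tool_pos: [0.6012, -0.1002, 0.1177]
eef_rot: [0.036, 0.999, 0.0, 0.0]
contact_force: [-0.5, -0.0, 0.1]
opening: 0.482
finger_force: 0.4
```

>>> {"name": "play_rows", "arguments": {"translation": [[-0.001,0,0],[-0.001,0,0],[0,0,0]], "delta_rot": [[0,0,0],[0,0,0],[0,0,0]], "grip": [-0.034,-0.034,-0.034]}}

```text
clock: 7.95
tool_pos: [0.6015, -0.1002, 0.1176]
eef_rot: [0.036, 0.999, 0.0, -0.002]
contact_force: [-5.4, -0.4, 3.1]
opening: 0.482
finger_force: 2.6
```

>>> {"name": "play_rows", "arguments": {"translation": [[-0.001,0,0],[-0.001,0,0],[0,0,0]], "delta_rot": [[0,0,0],[0,0,0],[0,0,0]], "grip": [-0.034,-0.034,-0.034]}}

```text
clock: 8.32
tool_pos: [0.6018, -0.1002, 0.1174]
eef_rot: [0.036, 0.999, 0.0, -0.004]
contact_force: [-8.7, 0.3, 6.5]
opening: 0.482
finger_force: 4.3
```

>>> {"name": "play_rows", "arguments": {"translation": [[0.005,0,0],[0.01,0,0],[0.01,0,0],[0.003,0,0],[0,0,0],[0,0,0]], "delta_rot": [[0,0,0],[0,0,0],[0,0,0],[0,0,0],[0,0,0],[0,0,0]], "grip": [-0.034,-0.034,-0.034,-0.034,-0.034,-0.034]}}

```text
clock: 9.07
tool_pos: [0.5775, -0.0984, 0.1178]
eef_rot: [0.036, 0.999, 0.0, 0.0]
contact_force: [1.0, 0.0, -0.4]
opening: 0.48
finger_force: 0.0
```

Run:
```python
from h import *
s=r.get_state();print(s["clock"],s["tool_pos"],s["contact_force"],s["opening"],R.from_quat(s["eef_rot"]).as_matrix().round(4))
c=cal("wrist");a=r.snapshot("wrist");cv2.imwrite("pics/w3.png",a)
b=r.snapshot("scene");cv2.imwrite("pics/s3.png",b)
T=R.from_quat(s["eef_rot"]).as_matrix()
# overlay predicted tips (tool) on wrist
for y in (.02125,.03875,-.02125,-.03875):
    uv=proj("wrist",(s["tool_pos"]+(T@np.array([[.009,y,.064]]).T).T),c)[0];print(uv.round(0))
o=cv2.resize(b[200:310,210:330],None,fx=4,fy=4,interpolation=cv2.INTER_CUBIC)
w=a[200:420,140:480];o=cv2.resize(o,(240,220));cv2.imwrite("pics/j3.png",np.hstack([w,o]))
```

```text
9.075 [ 0.57748442 -0.098379    0.11777453] [ 1.04861733  0.03899358 -0.36298449] 0.47962703656864264 [[-9.975e-01  7.120e-02  9.000e-04]
 [ 7.120e-02  9.975e-01  1.000e-04]
 [-9.000e-04  1.000e-04 -1.000e+00]]
[369. 283.]
[415. 283.]
[258. 283.]
[213. 283.]
```

View pics/j3.png

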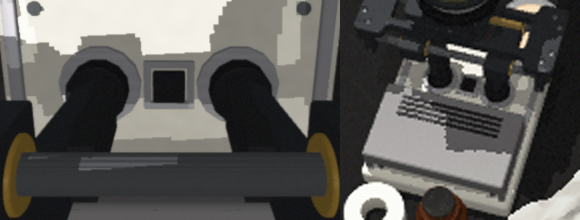

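Run:
```python
from h import *
s=r.get_state();T=R.from_quat(s["eef_rot"]).as_matrix();c=cal("wrist");print(s["clock"])
f=lambda x,y,z:proj("wrist",s["tool_pos"]+(T@np.array([x,y,z])),c).round(1)
h=s["tool_pos"][2]
for n,q in dict(collarL=(.018,.03,h-.034),collarR=(.018,-.03,h-.034),sq=(0.007,0,h-.036),edge=(.046,0,h-.03)).items(): print(n,f(*q))
```

```text
9.175
collarL [384.4 245.8]
collarR [242.6 245.9]
sq [313.5 272. ]
edge [313.5 178.4]
```

>>> {"name": "play_rows", "arguments": {"translation": [[0,-0.0015,0],[0,0,0.003],[0,0,0.003],[0,0,0.002],[0,0,0.001],[0,0,0.001],[0,0,0.001],[0,0,0]], "delta_rot": [[0,0,0],[0,0,0],[0,0,0],[0,0,0],[0,0,0],[0,0,0],[0,0,0],[0,0,0]], "grip": [-0.034,-0.034,-0.034,-0.034,-0.034,-0.034,-0.034,-0.034]}}

```text
clock: 10.18
tool_pos: [0.5768, -0.0998, 0.1068]
eef_rot: [0.036, 0.999, 0.0, -0.0]
contact_force: [-1.2, 0.5, 4.3]
opening: 0.485
finger_force: 1.8
```

>>> {"name": "play_rows", "arguments": {"translation": [[0,0,0.001],[0,0,0.001],[0,0,0.001],[0,0,0.001],[0,0,0.001],[0,0,0]], "delta_rot": [[0,0,0],[0,0,0],[0,0,0],[0,0,0],[0,0,0],[0,0,0]], "grip": [-0.034,-0.034,-0.034,-0.034,-0.034,-0.034]}}

```text
clock: 10.92
tool_pos: [0.5768, -0.0999, 0.1025]
eef_rot: [0.036, 0.999, -0.0, 0.0]
contact_force: [-2.3, 0.9, 9.9]
opening: 0.479
finger_force: 5.4
```

>>> {"name": "play_rows", "arguments": {"translation": [[0,0,0.001],[0,0,0.001],[0,0,0.001],[0,0,0]], "delta_rot": [[0,0,0],[0,0,0],[0,0,0],[0,0,0]], "grip": [-0.034,-0.034,-0.034,-0.034]}}

```text
clock: 11.42
tool_pos: [0.5768, -0.0998, 0.1022]
eef_rot: [0.036, 0.999, -0.0, 0.0]
contact_force: [-8.3, 1.0, 33.7]
opening: 0.48
finger_force: 16.8
```

>>> {"name": "play_rows", "arguments": {"translation": [[0,0,-0.001],[0,0,0],[0,0,0],[0,0,0],[0,0,0],[0,0,0],[0,0,0],[0,0,0],[0,0,0],[0,0,0],[0,0,0],[0,0,0],[0,0,0],[0,0,0],[0,0,0],[0,0,0]], "delta_rot": [[0,0,0],[0,0,0],[0,0,0],[0,0,0],[0,0,0],[0,0,0],[0,0,0],[0,0,0],[0,0,0],[0,0,0],[0,0,0],[0,0,0],[0,0,0],[0,0,0],[0,0,0],[0,0,0]], "grip": [-0.034,-0.034,-0.034,-0.034,-0.034,-0.034,-0.034,-0.034,-0.034,-0.034,-0.034,-0.034,-0.034,-0.034,-0.034,-0.034]}}

```text
clock: 13.42
tool_pos: [0.5768, -0.0998, 0.1023]
eef_rot: [0.036, 0.999, -0.0, 0.0]
contact_force: [-6.3, 2.1, 26.6]
opening: 0.484
finger_force: 12.9
```

>>> {"name": "play_rows", "arguments": {"translation": [[0,0,0],[0,0,0],[0,0,0],[0,0,0],[0,0,0],[0,0,0],[0,0,0],[0,0,0],[0,0,0],[0,0,0],[0,0,0],[0,0,0]], "delta_rot": [[0,0,0],[0,0,0],[0,0,0],[0,0,0],[0,0,0],[0,0,0],[0,0,0],[0,0,0],[0,0,0],[0,0,0],[0,0,0],[0,0,0]], "grip": [-0.034,-0.034,-0.034,-0.034,-0.034,-0.034,-0.034,-0.034,-0.034,-0.034,-0.034,-0.034]}}

```text
clock: 14.92
tool_pos: [0.5768, -0.0998, 0.1023]
eef_rot: [0.036, 0.999, -0.0, 0.0]
contact_force: [-6.6, 1.8, 25.5]
opening: 0.484
finger_force: 12.9
```

Held for over 3.4 s. Now straight up and clear.

>>> {"name": "play_rows", "arguments": {"translation": [[0,0,-0.003],[0,0,-0.004],[0,0,-0.006],[0,0,-0.01],[0,0,-0.03],[0,0,-0.04],[0,0,-0.04],[0,0,0],[0,0,0],[0,0,0],[0,0,0]], "delta_rot": [[0,0,0],[0,0,0],[0,0,0],[0,0,0],[0,0,0],[0,0,0],[0,0,0],[0,0,0],[0,0,0],[0,0,0],[0,0,0]], "grip": [-0.034,-0.034,-0.034,-0.034,-0.034,-0.034,-0.034,-0.034,-0.034,-0.034,-0.034]}}

```text
clock: 16.3
tool_pos: [0.5764, -0.0998, 0.2316]
eef_rot: [0.036, 0.999, 0.0, -0.001]
contact_force: [0.1, 0.3, -0.2]
opening: 0.48
finger_force: 0.0
```

Run:
```python
from h import *
s=r.get_state();print(s["clock"],s["tool_pos"],s["contact_force"])
a=r.snapshot("wrist");b=r.snapshot("scene")
cv2.imwrite("pics/j4.png",np.hstack([a[150:450,150:480],cv2.resize(b[190:340,190:350],(320,300))]))
```

```text
16.3 [ 0.57642184 -0.09978907  0.23164219] [ 0.07858061  0.27222892 -0.22063684]
```

View pics/j4.png

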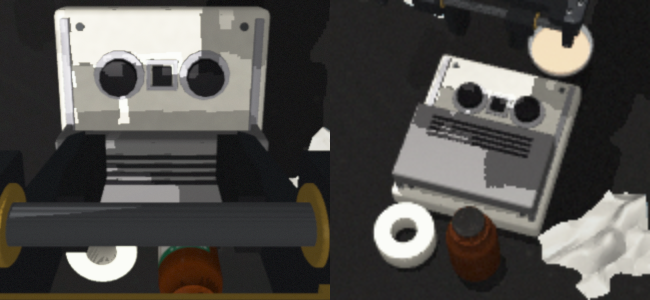

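The guard is fully back. The round keys, at (119,77) and (205,75) in the wrist half of the picture, are up with the square key clear between them. The bottle, label roll and dish are where they stood, and the robot touches nothing.

```bash
python3 -c "
from plant import r
print(r.finish_job())"
```

```text
the job is handed in; nothing more can be done
None
```

I pushed the guard back to its stop, held both round keys fully down for over 3 s, and let them come up again; the bottle, label roll and dish look unmoved in the last pictures. The job is handed in, but no verdict came back.

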